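Square the specimen case into the UV bar's corner

TASK

Push the blue specimen case along the cutting mat with your fingers until its far long side sits flush against the metal rail of the light bar and its short end sits against the orange stop block. Only push it, do not grip it, lift it or tip it up, and leave the jar, the pliers and the loupe where they are. Finish with the hand clear of everything.

Things in the scene. Friction and masses are not known exactly. Their poses are not given: they have to be found in the camera images.
- case: Loose flat blue plastic case, 100 (its x) by 130 (its y) by 26 mm high (28.5 over the dark plate), about 0.3 kg, flat on the mat; on top a white card with black bars and a dark 52 mm square plate, fixed. Origin: centre of its underside. Starts on the robot's side of the rail, clear of rail and stop, up to 20 degrees askew, +x side towards the rail. Slides under a few newtons.
- rail: Fixed light bar: an aluminium rail 24 mm high with a straight 460 mm long face towards the robot; behind it a black housing 45 mm high (51 over the violet tube on it). Origin: middle of that face, at mat level. x: square to the face, away from the robot into the bar (the case lies at negative x); y: along the face. Place and yaw (up to 12 degrees) vary.
- stop: Fixed orange block, 60 (x) by 30 (y) by 24 mm high, steel screw head on top. Stands near the left or right end of the rail (varies), centre 50 mm out from the rail's face and 215 mm along it from its middle. Origin: centre of its underside; axes parallel to the rail's. Its inner face, 15 mm from its centre towards the rail's middle, stops the case's short end.
- jar: Bystander: loose amber jar with white cap, 54 mm across, 68 mm high, standing in front of the other end of the rail from the stop, 215 mm from the rail's middle. Origin: centre of its underside.
- pliers: Bystander: loose black and red pliers lying on the mat at the robot's side, to the left or right, about 160 mm long, 67 mm wide, 15 mm high. Origin: near its middle at mat level; x points along it to the jaw tips.
- loupe: Bystander: loose silver eye loupe, 38 mm across, 34 mm high, standing on the mat on the other side from the pliers. Origin: centre of its underside.
There are look-alikes about, which are no part of the job. Leave any brown or green look-alike of the case alone.

How it is judged (in metres and radians):
At the end, for the whole second after the job is handed in: The case lies flat and at rest on the mat, its long side within 4 mm of the rail's face and within 0.04 rad (2.3 degrees) of parallel to it, its short end within 5 mm of the inner face of the stop; jar, pliers and loupe are within 12 mm of where they stood (x of case in the frame of rail between -0.054 and -0.044 m and angle between the x axis of case and the x axis of rail, either way round below 0.04 rad and y of case in the frame of stop between -0.085 and 0.085 m and y of case in the frame of rail between -0.16 and 0.16 m and height (world z) of case below 0.004 m and angle between case's own z axis and vertical below 0.04 rad and linear speed of case below 0.01 m/s and distance of each of jar, pliers, loupe from where it was at the start of the episode below 0.012 m); the robot touches nothing.
It fails at once if the case is lifted off the mat (its underside's centre more than 8 mm up) (height (world z) of case above 0.008 m).
It fails at once if the case is tipped up by more than 0.12 rad (angle between case's own z axis and vertical above 0.12 rad).
It fails at once if the bead jar moved more than 12 mm (distance of jar from where it was at the start of the episode above 0.012 m).
It fails at once if the pliers moved more than 12 mm (distance of pliers from where it was at the start of the episode above 0.012 m).
It fails at once if the loupe moved more than 12 mm (distance of loupe from where it was at the start of the episode above 0.012 m).
It also fails if it takes over 45 s, if anything falls off the work surface, if the arm or the gripper's body presses on something with over 40 N, if the wrist force passes 120 N, or if a joint passes its speed limit or range.

ROBOT

A 6-joint arm with a two-finger parallel gripper is mounted at the origin on the work surface. World frame = base frame: x ahead of the robot, y to its left, z up, the work surface at z = 0. Lengths are in m, angles in degrees, forces in N, time in s.
With the tool pointing down it reaches from about 0.35 to 0.775 m from the base axis. Payload 5.5 kg.
Tool frame: the origin (TCP) lies between the finger pads; the fingertips stand 25 mm ahead of it and the grasp point (between the pads) lies 6 mm ahead of it (finger_overhang is the z of the fingertips in the tool frame, in m); z points along the fingers, y is the line along which they close (so a half turn about z gives the same grasp; the last joint's range is limited). The gripper opens to 85 mm and grips with 20 to 120 N. Pads are 22 mm wide; open, the fingers measure 114 mm over their backs; the gripper's body (76 mm by 85 mm) begins 54 mm behind the grasp point. The pads swing forward as they close: fully open they stand 13 mm farther back than shut.
Start: joints at [66.715, 17.945, 2.641, 74.691, 0, 82.002], TCP at [0.152, 0.555, 0.256] pointing down, gripper open.
Joint ranges: [-158.12, 158.12], [-49.38, 96.58], [-58.88, 72.47], [-126.05, 133.96], [-84.25, 85.87], [-180, 180]. Speed limits (degrees/s): [147.25, 147.25, 180, 180, 180, 180].

INTERFACE

Orientations are given as a 3x3 rotation matrix whose columns are the frame's x, y, z axes.
In Python, from bench import * gives the robot as it stands. The module is installed in compiled form; this text tells all that it offers. Calls block until the motion is done:
- reach(position, orientation): joint-space move of the TCP to a pose.
- movel(position, attitude=None, feed=0.15, until_force=None): straight line of the TCP; attitude=None keeps the orientation; feed is the mean speed in m/s. With until_force (N) it stops when the force on the tool has changed by that much, and returns True; else False.
- set_joints(angles): joint-space move.
- move_gripper(opening): finger opening in m; the grip force is fixed at half the most; returns when the fingers have stopped.
- hold(seconds).
- inverse_kinematics(position, orientation): joint angles nearest the present ones, or None.
- grab_frame(name): name is "side" or "top" or "wrist"; returns (picture, depth): 400x640x3 uint8, blue, green, red; 400x640 float32, m along the optical axis (not along the pixel's ray), 0 where there is no reading.
- camera_info(name): a dict with "K" (3x3 intrinsics, pixels), "k1" (the pictures are not rectified: a ray, as slopes to the right and down, at radius r is drawn at 1 + k1 r^2 times it, then the intrinsics apply), "position" and "orientation" of the camera in the world. Camera axes: x right, y down, z forward; pixel columns grow to the right and rows downward; lengths in m; the calibration is good to about 2 mm. A picture is of the moment at which its call begins: read the wrist's pose just before it. camera_info takes no time and is no camera call; for the wrist camera it gives the pose at the moment of the call.
A pose or a line that the arm cannot do raises PlanningError and nothing moves.
- finish_job(): hands the job in; it is judged then, once.
Trained networks look in the newest picture that a camera, given by its name, has taken for a name from the list of things; names that differ only in an ending like _2 or _b are one class to them, and where a whole thing is asked for, a point or a joint stands for the part that bears it (a point fixed in the world has none). Each returns a list of dicts, best first, with "conf" (0 to 1); they miss things now and then, are a little off and sometimes report something else, mostly with a low value. They report only what shows in the picture. A call takes as long as a camera call. They do not tell look-alikes from the thing itself.
- cut_out(thing, camera): "pixels" (400x640 bool, what is visible of it) and "uv" ([column, row] in pixels, amid what is visible of it).
Readings, each from a call of its own:
- current_time(): time.
- current_qpos(): joint angles.
- current_qvel(): joint speeds.
- current_joint_torque(): joint torques, N m.
- current_eef_pos(): TCP position.
- current_ee_rot(): TCP orientation.
- current_wrist_force(): force on the tool from outside, world axes, zero at the start.
- current_wrist_torque(): the same for the moment, N m.
- current_grip_width(): finger opening in m.
- current_finger_force(): force on a finger pad.
Only numpy, scipy, OpenCV 4.12 (cv2) and the standard library are available. Lean on these libraries where they do the work, as an engineer would, in place of code of your own. Each camera call takes 0.05 s, during which the arm holds its last target. There are 200 camera calls.

## Working session

There is one attempt and no reset: what is moved stays moved. The work goes in short steps, each a Python script; the robot and the scene stay as the last script left them, time stands still between calls to the robot, and variables do not carry over. Pictures are saved under pics/ and viewed, at most 10 in all, crops included, and the job is handed in when it is done.

```bash
mkdir -p pics; ls; cat > h.py <<'E'
from bench import *
import numpy as np, cv2
def world(cam,u,v,d,ci=None):
    ci=ci or camera_info(cam); K=np.array(ci["K"]); 
    xd=(np.asarray(u)-K[0,2])/K[0,0]; yd=(np.asarray(v)-K[1,2])/K[1,1]
    x,y=xd,yd
    for _ in range(8):
        f=1+ci["k1"]*(x*x+y*y); x,y=xd/f,yd/f
    p=np.stack([x*d,y*d,d+0*x],-1)
    return p@np.array(ci["orientation"]).T+np.array(ci["position"])
E
python3 - <<'E'
from h import *
for c in ("top","side"):
    p,d=grab_frame(c); cv2.imwrite(f"pics/{c}0.png",p); np.savez(f"{c}0.npz",p=p,d=d)
    ci=camera_info(c); print(c,ci)
    if c=="top":
        for t in ["case","rail","stop","jar","pliers","loupe"]:
            for r in cut_out(t,c):
                m=r["pixels"]&(d>0); v,u=np.nonzero(m)
                w=world(c,u,v,d[m],ci)
                print(t,round(r["conf"],2),np.round(r["uv"]),m.sum(),np.round(np.median(w,0),3),np.round(w.min(0),3),np.round(w.max(0),3))
print(current_time())
E
```

```text
pics
top {'K': array([[364.76746549,   0.        , 316.80361258],
       [  0.        , 364.76746549, 196.86958395],
       [  0.        ,   0.        ,   1.        ]]), 'k1': -0.003807058995711443, 'position': array([ 0.35241884, -0.01743413,  1.05472633]), 'orientation': array([[-0.00386769, -0.98862571,  0.15034707],
       [-0.99988513,  0.00602664,  0.01390682],
       [-0.01465473, -0.15027602, -0.98853546]])}
case 0.95 [193. 163.] 1614 [0.622 0.351 0.028] [ 0.556  0.277 -0.003] [0.693 0.439 0.034]
case 0.95 [267. 264.] 1740 [0.318 0.148 0.028] [ 0.24   0.069 -0.002] [0.393 0.226 0.034]
case 0.92 [310. 192.] 1530 [0.523 0.016 0.028] [ 0.473 -0.047 -0.005] [0.582 0.08  0.036]
case 0.72 [355. 258.] 1712 [ 0.342 -0.109  0.028] [ 0.267 -0.191 -0.004] [ 0.42  -0.031  0.034]
case 0.55 [445. 199.] 1800 [ 0.491 -0.375  0.028] [ 0.419 -0.449 -0.004] [ 0.573 -0.316  0.035]
case 0.48 [247. 162.] 243 [0.612 0.197 0.025] [0.583 0.18  0.001] [0.643 0.218 0.03 ]
rail 0.65 [324. 149.] 3909 [ 0.651 -0.03   0.044] [ 0.584 -0.265 -0.003] [0.727 0.209 0.058]
stop 0.58 [247. 162.] 246 [0.614 0.197 
[... 231 characters left out ...]
075]
jar 0.25 [311. 191.] 1645 [0.523 0.014 0.028] [ 0.473 -0.05  -0.005] [0.582 0.085 0.036]
pliers 0.84 [210. 244.] 547 [0.366 0.306 0.014] [ 0.273  0.268 -0.003] [0.434 0.332 0.021]
loupe 0.49 [426. 247.] 151 [ 0.36  -0.303  0.032] [ 0.341 -0.321  0.002] [ 0.377 -0.29   0.04 ]
side {'K': array([[441.52772851,   0.        , 318.31370906],
       [  0.        , 441.52772851, 198.40096089],
       [  0.        ,   0.        ,   1.        ]]), 'k1': -0.023733955638586896, 'position': array([ 0.19959487, -0.67567944,  0.87848385]), 'orientation': array([[ 0.91511125, -0.29476551,  0.27510852],
       [-0.40297733, -0.69137785,  0.59967153],
       [ 0.01344145, -0.65962866, -0.75147146]])}
0.4
```

View pics/top0.png

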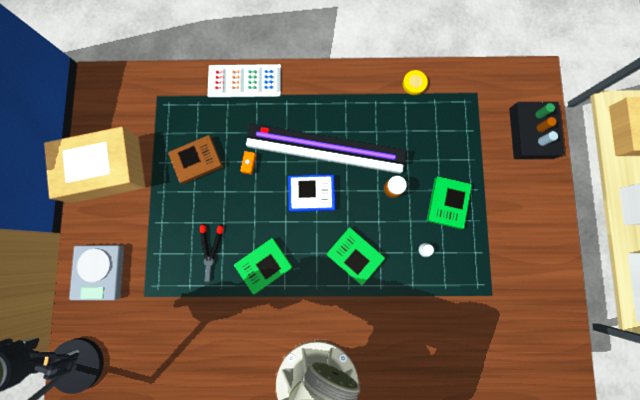

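```bash
cat > pose.py <<'E'
from h import *
def measure(tag):
    p,d=grab_frame("top"); ci=camera_info("top"); cv2.imwrite(f"pics/{tag}.png",p)
    vv,uu=np.mgrid[0:400,0:640]; W=world("top",uu,vv,d,ci)
    hsv=cv2.cvtColor(p,cv2.COLOR_BGR2HSV)
    near=(abs(W[...,0]-.56)<.14)&(abs(W[...,1])<.3)&(d>0)
    z=W[...,2]
    orange=near&(hsv[...,0]>8)&(hsv[...,0]<24)&(hsv[...,1]>180)&(z>.018)&(z<.032)&(hsv[...,2]>120)
    blue=near&(hsv[...,0]>105)&(hsv[...,0]<125)&(hsv[...,1]>120)&(hsv[...,2]>100)
    n,l,s,_=cv2.connectedComponentsWithStats(cv2.dilate(blue.astype(np.uint8),np.ones((3,3))))
    k=1+np.argmax(s[1:,4]); m=(l==k)
    m=cv2.morphologyEx(m.astype(np.uint8),cv2.MORPH_CLOSE,np.ones((25,25)))>0
    R={}
    for nm,mm in (("case",m&(z>.02)&(z<.036)),("stop",orange)):
        R[nm]=cv2.minAreaRect(W[mm][:,:2].astype(np.float32))
    white=near&(z>.016)&(z<.033)&(hsv[...,1]<60)&(hsv[...,2]>110)&~m
    n,l,s,_=cv2.connectedComponentsWithStats(white.astype(np.uint8)); 
    k=1+np.argmax(s[1:,2]); q=W[l==k]
    # near edge: lowest x per 10mm bin of y
    b=np.round(q[:,1]/.01); E=np.array([q[b==i][np.argmin(q[b==i][:,0])] for i in np.unique(b) if (b==i).sum()>3])
    c=np.polyfit(E[:,1],E[:,0],1)
    for _ in range(3):
        r=E[:,0]-np.polyval(c,E[:,1]); g=abs(r)<.003; c=np.polyfit(E[g,1],E[g,0],1)
    print("rail x=%.4f*y+%.4f"%tuple(c),"y",q[:,1].min(),q[:,1].max(),"res",r.std(),g.sum(),len(g))
    for k2 in R: print(k2,np.round(R[k2][0],4),np.round(R[k2][1],4),round(R[k2][2],2))
    return c,R,p,W
E
python3 - <<'E'
from pose import *
c,R,p,W=measure("a")
cv2.imwrite("pics/crop.png",cv2.resize(p[120:290,170:480],None,fx=2.5,fy=2.5,interpolation=cv2.INTER_CUBIC))
print(current_wrist_force(),current_grip_width())
E
```

```text
rail x=0.1841*y+0.6290 y -0.2492148023014786 0.20410280302444306 res 0.0005730962673997428 46 46
case [0.5237 0.0152] [0.1296 0.0995] 89.85
stop [0.5862 0.0376] [0.5394 0.0656] 80.61
[-0.4160831   1.17844277  0.76049629] 0.08561804533385073
```

View pics/crop.png

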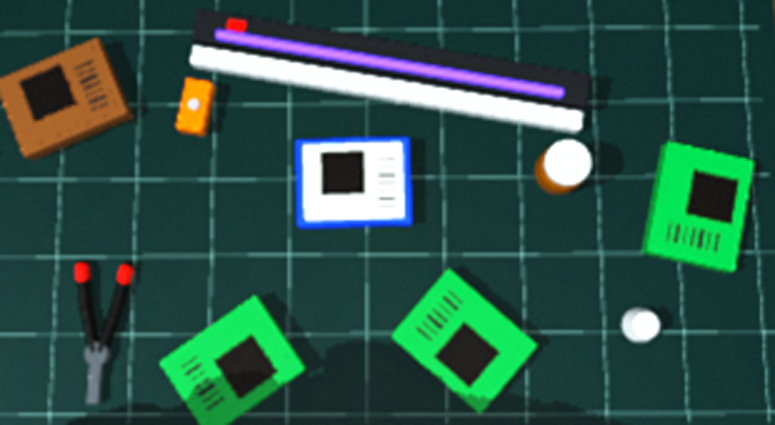

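The candidates in the top picture are brown (193,163), green (267,264), green (355,258), green (445,199) and blue (311,192). Only the one at (311,192) is blue, and the crop confirms it at (352,182). The fitted rail predicts the stop at (0.614, 0.198), and I measured it at (0.614, 0.197). So the rail frame is good.

```bash
cat > rf.py <<'E'
from h import *
a=np.arctan(0.1841); X=np.array([np.cos(a),-np.sin(a)]); Y=np.array([np.sin(a),np.cos(a)])
M=np.array([0.1841*-0.0226+0.6290,-0.0226])
def rw(x,y,z): return np.r_[M+x*X+y*Y,z]
def rel(p): q=np.asarray(p)[:2]-M; return np.array([q@X,q@Y])
def ori(ydir):
    y=np.r_[ydir,0]; z=np.array([0,0,-1.]); return np.c_[np.cross(y,z),y,z]
def best(pos,yd):
    c=[(np.abs(np.array(j)-current_qpos())[5],s) for s in (1,-1) if (j:=inverse_kinematics(pos,ori(s*yd))) is not None]
    return ori(min(c)[1]*yd)
E
python3 - <<'E'
from rf import *
P=rw(-.205,.019,.12); O=best(P,Y); reach(P,O)
movel(rw(-.205,.019,.05))
t=movel(rw(-.205,.019,.004),feed=.03,until_force=4); z=current_eef_pos()[2]; print("touch",t,z)
z+=.006; movel(rw(-.205,.019,z))
t=movel(rw(-.100,.019,z),feed=.04,until_force=12)
print(t,rel(current_eef_pos()),current_wrist_force(),current_time(),current_qpos())
movel(rw(-.14,.019,z)); movel(rw(-.2,.019,.13),feed=.2)
print(current_time())
from pose import measure
c,R,p,W=measure("b"); print(rel(R["case"][0]))
cv2.imwrite("pics/b2.png",cv2.resize(p[120:290,170:480],None,fx=2.5,fy=2.5))
E
```

```text
touch True 0.011842522244345052
True [-0.11297731  0.01889782] [ 0.34561816 -0.25477408 -0.67597046] 6.725 [-7.07654883e+00  2.35336186e+01 -2.60925212e+01  4.08515788e+01
  5.44807913e-03  3.38703884e+00]
7.8333
rail x=0.1860*y+0.6296 y -0.2493501563173508 0.204426407043711 res 0.0012876526893007205 45 46
case [ 0.5794 -0.0047] [0.1312 0.1017] 77.81
stop [0.5871 0.0416] [0.528  0.0625] 80.42
[-0.04794614  0.00936763]
```

View pics/b2.png

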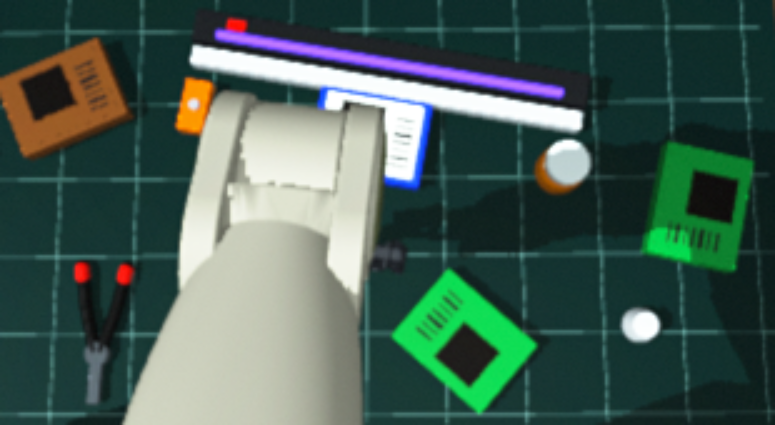

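The case is flush with the rail (crop, right end at about (425,140)). Next I push its right short end along the rail to the stop.

```bash
python3 - <<'E'
from rf import *
move_gripper(.04); print(current_grip_width())
P=rw(-.056,-.10,.14); O=best(P,X); reach(P,O)
movel(rw(-.056,-.10,.06))
t=movel(rw(-.056,-.10,.002),feed=.03,until_force=4); z=current_eef_pos()[2]; print("touch",t,z)
z+=.006; movel(rw(-.056,-.10,z))
t=movel(rw(-.056,.075,z),feed=.05,until_force=12)
print(t,rel(current_eef_pos()),current_time())
movel(rw(-.056,.03,z)); movel(rw(-.056,.03,.14),feed=.2)
reach(rw(-.25,-.05,.2),O); print(current_time())
from pose import measure
c,R,p,W=measure("c"); print(rel(R["case"][0]))
cv2.imwrite("pics/c2.png",cv2.resize(p[120:290,170:480],None,fx=2.5,fy=2.5))
E
```

```text
0.04017899303287549
touch True 0.023544272433569505
True [-0.05637279  0.06068064] 14.5583
16.4833
rail x=0.1890*y+0.6297 y -0.24913415829360605 0.20423128835889276 res 0.00098212326511057 46 46
case [0.6012 0.1227] [0.1329 0.1031] 79.05
stop [0.5873 0.0423] [0.5295 0.0631] 80.5
[-0.04955415  0.13861613]
```

View pics/c2.png

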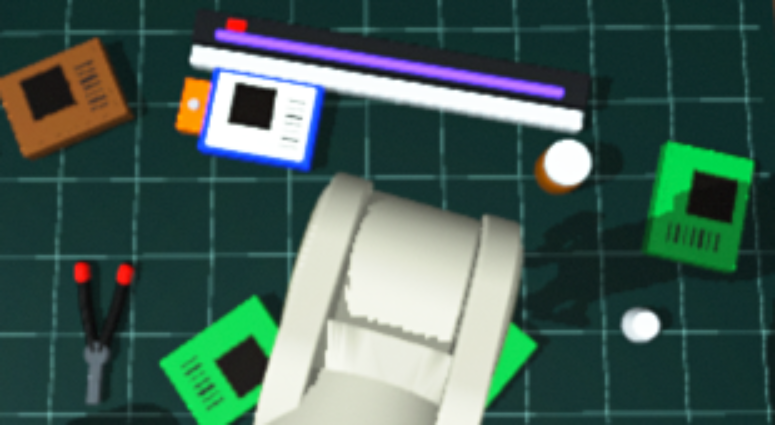

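The case sits against the rail and the stop, at (260,118) in the crop. As insurance I'll make one square nudge into the rail, then check.

```bash
python3 - <<'E'
from rf import *
move_gripper(.085)
P=rw(-.15,.13,.12); O=best(P,Y); reach(P,O)
z=.018; movel(rw(-.15,.13,z))
t=movel(rw(-.102,.13,z),feed=.03,until_force=10)
print(t,rel(current_eef_pos()),current_time())
movel(rw(-.15,.13,z)); movel(rw(-.15,.13,.14),feed=.2)
reach(rw(-.25,-.05,.2),O); print(current_time())
from pose import measure
c,R,p,W=measure("d"); print(rel(R["case"][0]),current_wrist_force())
for t in ["jar","pliers","loupe"]:
    print(t,[(round(r["conf"],2),np.round(r["uv"])) for r in cut_out(t,"top")][:1])
cv2.imwrite("pics/d2.png",cv2.resize(p[120:290,170:480],None,fx=2.5,fy=2.5))
E
```

```text
True [-0.11277184  0.1296738 ] 20.175
22.1917
rail x=0.1896*y+0.6298 y -0.24969706686080728 0.20424279643472176 res 0.0009203095084234378 46 46
case [0.6015 0.1228] [0.1334 0.102 ] 79.51
stop [0.5875 0.0425] [0.5306 0.0639] 80.56
[-0.04929756  0.13878575] [-0.48784585  0.92464397  0.005545  ]
jar [(0.92, array([392., 188.]))]
pliers [(0.86, array([207., 244.]))]
loupe [(0.43, array([426., 248.]))]
```

View pics/d2.png

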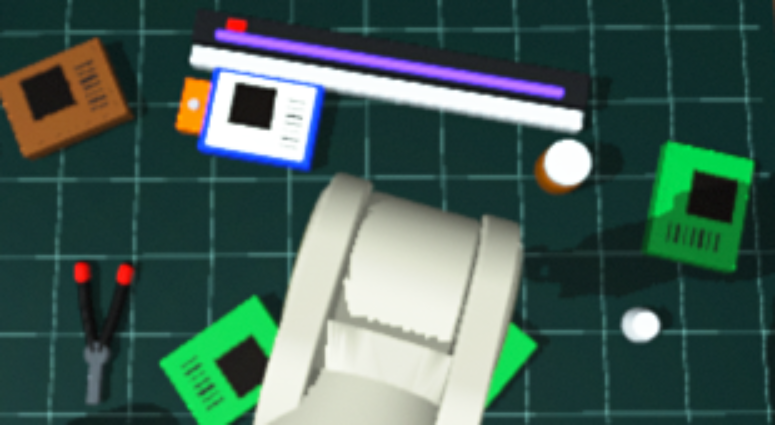

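The case is flush with the rail and against the stop, at (260,118). The jar (567,163), pliers (97,330) and loupe (640,325) have not moved, and the hand is clear.

```bash
python3 -c "
from bench import *
print(finish_job())"
```

```text
the job is handed in; nothing more can be done
None
```

I pushed the blue case flush against the rail and up to the orange stop without gripping it, and handed the job in at about 22 s with the hand clear; in the last picture the jar, pliers and loupe were where they started (no verdict was returned).

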